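Load the two tiers of a small glass kiln

TASK

Load the kiln slab in two tiers: stand the two tall posts on the slab's pale squares, one on each, put the low glass paperweight on the slab midway between them, and lay the kiln shelf across the two posts, centred over the slab and lined up with it. Then stand the glass vase upright on the shelf, right above the post at the end away from the burner. Leave the short post and the lidded jar where they are, and do not tip the vase over.

Things in the scene. Friction and masses are not known exactly. Their poses are not given: they have to be found in the camera images.
- slab: Fixed terracotta-coloured kiln floor slab on the bench, 100 (x) x 210 (y) x 20 (z) mm. Origin: centre of its underside, on the bench; its top is at z = 20 mm. Its long side is its y axis, turned at most 15 degrees from the world's y. Two pale 46 mm squares are painted flat on its top, centred on its long axis at y = -65 and y = +65 mm.
- post_a: Tall kiln post, pale plain square block 34 x 34 mm and 56 mm high, loose, standing on the bench at any yaw, about 120 g. Origin: centre of its underside, z up. Interchangeable with post_b.
- post_b: The other tall kiln post, the same as post_a (34 x 34 x 56 mm).
- post_short: Short kiln post, same material and 34 x 34 mm section but only 28 mm high; not used, leave it alone. Origin: centre of its underside.
- shelf: Kiln shelf, pale flat plate 55 (x) x 185 (y) x 12 (z) mm, loose, lying flat on the bench beyond the slab, about 240 g; its long side is its y axis, at most 15 degrees from the world's y. Origin: centre of its underside.
- weight: Low round amber glass paperweight, 60 mm in diameter with straight sides up to 21 mm and a domed top at 30 mm, loose, standing on its flat base, about 140 g. Origin: centre of its underside.
- vase: Small amber glass vase, closed solid, 80 mm high, loose, standing upright, about 110 g: round body 46 mm in diameter with straight sides from 8 to 46 mm up, then a narrow neck (22 mm at 62 mm up) and a lip 30 mm in diameter. Origin: centre of its underside.
- jar: Clear glass jar with a brass lid, 52 mm in diameter and 60 mm high, loose; a bystander standing among the other things, leave it alone. Origin: centre of its underside.
- burner: Bench burner fixed to the bench at one side, left or right of the slab: dark steel foot 120 x 100 mm with a thick lying brass barrel about 100 mm up, 125 mm high in all. Origin: centre of its foot's underside. (A rack of coloured glass rods, 50 mm high, stands at the other side.)
There are look-alikes about, which are no part of the job. What is shaped like the weight but blue or turquoise is not meant. There is more than one size of the slab; the one meant has the size given above.

How it is judged:
By the outcome, as a careful person would: the job done as asked, in the order asked, and still so for the second after the job is handed in, with the robot touching nothing.
It also fails if it takes over 120 s, if anything falls off the work surface, if the arm or the gripper's body presses on something with over 40 N, if the wrist force passes 120 N, or if a joint passes its speed limit or range.

ROBOT

A 6-joint arm with a two-finger parallel gripper is mounted at the origin on the work surface. World frame = base frame: x ahead of the robot, y to its left, z up, the work surface at z = 0. Lengths are in m, angles in rad, forces in N, time in s.
With the tool pointing down it reaches from about 0.3 to 0.775 m from the base axis. Payload 14.6 kg.
Tool frame: the origin (TCP) lies at the very end of the fingers, on their centre line; the grasp point (between the pads) lies 19 mm behind it; z points along the fingers, y is the line along which they close (so a half turn about z gives the same grasp; the last joint's range is limited). The gripper opens to 94 mm and grips with 3 to 60 N. Pads are 16 mm wide; open, the fingers measure 119 mm over their backs; the gripper's body (75 mm by 177 mm) begins 78 mm behind the grasp point.
Start: joints at [1.107, 0.3, 1.521, -0, 1.321, -0.067], TCP at [0.213, 0.507, 0.205] pointing down, gripper open.
Joint ranges: [-3.03, 3.03], [-0.79, 2.21], [0.23, 2.52], [-1.04, 4.18], [0, 3.07], [-2.55, 2.55]. Speed limits (rad/s): [2.22, 2.22, 2.57, 3.14, 3.14, 3.14].

INTERFACE

Orientations are given as [roll, pitch, yaw] about the fixed x, y, z axes, in that order (R = Rz(yaw) Ry(pitch) Rx(roll)).
In Python, from station import status, vision, order, silhouettes gives the robot as it stands. The module is installed in compiled form; this text tells all that it offers.
- The arm moves only by the shell command python3 -m pendant 'ROWS' [FORCE]. ROWS is JSON, one flat list of numbers, 7 for each row, row after row: the shift along the tool's x, y, z in units of 500 mm (1.0 is 500 mm), then the turn, a rotation vector about the tool's x, y, z in units of 90 degrees (1.0 is 90 degrees), then the opening, from -1 (shut) to 1 (fully open). A call has 1 to 12 rows; each row is the pose to reach, as a shift and turn from the pose commanded when the call began, along the tool's axes at that moment; what a row does not reach only later rows make up. A row lasts 1/10 s, in which the tool goes at most 50 mm and 8.59 degrees, less where a joint would pass 70% of its speed; a pose out of reach is approached as far as the arm can. A call with a number of a shift or a turn outside -1 to 1 is refused whole. A call with a gripper value outside its range is refused whole. The fingers move at their own pace and stop on an object; FORCE is the grip in N (left out, the last holds). Time passes only in rows, so rows that repeat a pose let the fingers close. It gives the time, the measured TCP pose, the force, the opening and the grip force at its end, in the units of the state.
- status.get_obs(): the state, without advancing time (a new reading comes with each control period).
- vision.camera(name): name is "scene" or "top" or "wrist"; returns a dict with "pixels" (480x640x3 uint8, red, green, blue), "K" (3x3 intrinsics, pixels), "R" (3x3) and "t" (3): a world point X has camera coordinates R X + t. Camera axes: x right, y down, z forward; pixel columns grow to the right and rows downward; lengths in m; the calibration is good to about 2 mm. A picture is of the moment at which its call begins. There is no depth.
- order.hand_in(): hands the job in; it is judged then, once.
Trained networks look in a picture, given as the dict that the camera call returned (one of the last four; its "shot" number tells which), for a name from the list of things; names that differ only in an ending like _2 or _b are one class to them, and where a whole thing is asked for, a point or a joint stands for the part that bears it (a point fixed in the world has none). Each returns a list of dicts, best first, with "score" (0 to 1); they miss things now and then, are a little off and sometimes report something else, mostly with a low value. They report only what shows in the picture. A call takes as long as a camera call. They do not tell look-alikes from the thing itself.
- silhouettes(target, picture): "region" (480x640 bool, what is visible of it) and "extent" ([left, top, right, bottom] in pixels, round what is visible of it).
The state is a dict: "time_s": time; "qpos": joint angles; "joint_vel": joint speeds; "tau": joint torques, N m; "ee_pos": TCP position; "eef_rot": TCP orientation; "force": force on the tool from outside, world axes, zero at the start; "moment": the same for the moment, N m; "grip_width": finger opening in m; "grip_force": force on a finger pad.
Only numpy, scipy, OpenCV 4.12 (cv2) and the standard library are available. Lean on these libraries where they do the work, as an engineer would, in place of code of your own. Each camera call takes 0.05 s, during which the arm holds its last target. There are 200 camera calls.

## Working session

There is one attempt and no reset: what is moved stays moved. The work goes in short steps, Python scripts to look and compute and a shell command to move; the robot and the scene stay as the last step left them, time stands still between calls to the robot, and variables do not carry over. Pictures are saved under pics/ and viewed, at most 14 in all, crops included, and the job is handed in when it is done.

```bash
mkdir -p pics; python3 - <<'E'
from station import status, vision, silhouettes
import cv2,numpy as np
o=status.get_obs(); print(o)
for n in ["top","scene"]:
    p=vision.camera(n); cv2.imwrite(f"pics/{n}0.png",p["pixels"][:,:,::-1]); print(n,p["K"].tolist(),np.round(p["R"],4).tolist(),p["t"])
E
```

```text
{'time_s': 0.0, 'qpos': array([ 1.10740766e+00,  3.00455274e-01,  1.52158636e+00,  2.76022586e-05,
        1.32069045e+00, -6.65898329e-02]), 'joint_vel': array([-5.48977247e-05, -1.30475502e-04, -9.38927787e-04,  8.53244349e-04,
       -7.40955239e-04, -1.11059403e-03]), 'tau': array([-1.33358819e-03, -5.31824470e+01, -3.52719426e+01,  7.06800004e-02,
        2.45752058e-02, -8.07385049e-05]), 'ee_pos': array([0.21243079, 0.50703545, 0.20489278]), 'eef_rot': array([-3.14045752e+00, -1.02495040e-04,  2.74478691e+00]), 'force': array([ 0.26393041, -0.55637801, -0.53007955]), 'moment': array([ 0.00638792, -0.03205889, -0.00370496]), 'grip_force': 0.0, 'grip_width': 0.09373794124142754}
top [[483.9125610152926, 0.0, 312.7990554879135], [0.0, 483.9125610152926, 241.24551659540438], [0.0, 0.0, 1.0]] [[0.0086, -1.0, -0.0034], [-0.9973, -0.0083, -0.0735], [0.0735, 0.004, -0.9973]] [0.02698933 0.43329903 1.67658192]
scene [[567.2239381743153, 0.0, 317.378145811189], [0.0, 567.2239381743153, 238.77854825070278], [0.0, 0.0, 1.0]] [[-0.5663, 0.8242, 0.004], [0.7117, 0.4914, -0.502], [-0.4157, -0.2814, -0.8648]] [ 0.2405115  -0.31188962  1.83768584]
```

View pics/top0.png

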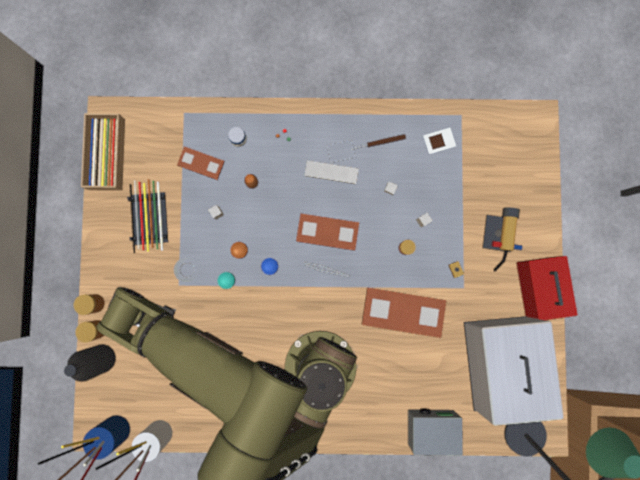

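View pics/scene0.png

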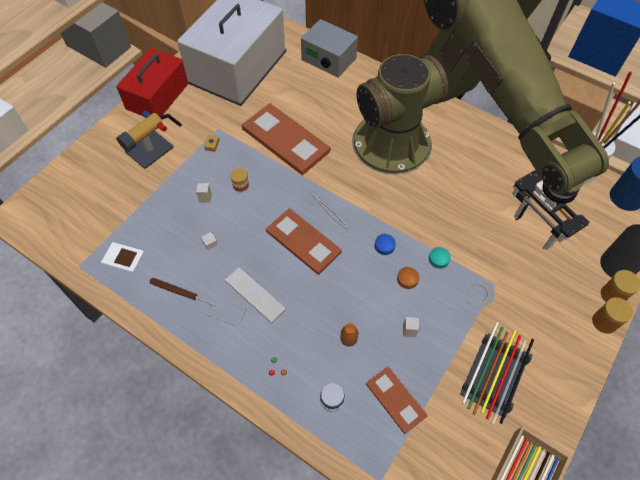

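The slabs in the top picture are at (328,232), mid-size; (201,163), small; and (404,312), large. I choose (328,232).

- **Posts:** (425,220) and (215,212) look tall, and (391,188) looks short. This is checked against the scene view at (203,192), (411,326) and (209,240).
- **Weight:** the orange one at (239,250), not blue (269,266) or turquoise (227,280).
- **Vase:** (251,181).
- **Jar:** (407,247) has the brass lid. (236,135) is a white-lidded one.
- **Burner:** at the right (-y), so the vase goes on the +y post.

```bash
cat > h.py <<'E'
import numpy as np, cv2
from scipy.optimize import minimize
from scipy.spatial.transform import Rotation as Ro
from station import status, vision, silhouettes
def box(a,b,h,z0=0): return np.array([[x,y,z] for x in(-a/2,a/2) for y in(-b/2,b/2) for z in(z0,z0+h)])
def rev(prof):
    t=np.linspace(0,2*np.pi,40,endpoint=False)
    return np.concatenate([np.c_[r*np.cos(t),r*np.sin(t),0*t+z] for r,z in prof])
# list of convex parts each
SH={'post':[box(.034,.034,.056)],'post_short':[box(.034,.034,.028)],'shelf':[box(.055,.185,.012)],'slab':[box(.1,.21,.02)],
'weight':[rev([(.03,0),(.03,.021),(.02,.0275),(.01,.0295)])],
'vase':[rev([(.021,0),(.023,.008),(.023,.046)]),rev([(.023,.046),(.011,.062)]),rev([(.011,.062),(.015,.074),(.015,.08)])],
'jar':[rev([(.026,0),(.026,.06)])]}
def proj(p,X):
    c=X@p['R'].T+p['t']; c=c@p['K'].T; return c[:,:2]/c[:,2:]
def plane(p,uv,z):
    d=p['R'].T@np.linalg.solve(p['K'],[*uv,1.]); c=-p['R'].T@p['t']; return (c+d*(z-c[2])/d[2])[:2]
def world(parts,q,z): 
    R=Ro.from_euler('z',q[2]).as_matrix(); return [P@R.T+[q[0],q[1],z] for P in parts]
def render(p,parts,q,z,box_,S=4):
    l,t,r,b=box_; m=np.zeros(((b-t)*S,(r-l)*S),np.uint8)
    for X in world(parts,q,z):
        uv=(proj(p,X)-[l-.5,t-.5])*S-.5
        cv2.fillConvexPoly(m,np.round(cv2.convexHull(uv.astype(np.float32))*16).astype(np.int32),255,cv2.LINE_AA,4)
    return cv2.resize(m,(r-l,b-t),interpolation=cv2.INTER_AREA)/255.
def fit(name,views,q0,z=0,yaw=True):
    """views: list of (picture, region)"""
    bs=[]
    for p,reg in views:
        ys,xs=np.nonzero(reg); bs.append((max(xs.min()-25,0),max(ys.min()-25,0),min(xs.max()+26,640),min(ys.max()+26,480)))
    def cost(q):
        q=[q[0],q[1],q[2] if yaw else 0]; c=0
        for (p,reg),b in zip(views,bs):
            m=render(p,SH[name],q,z,b); g=reg[b[1]:b[3],b[0]:b[2]]
            c+=np.abs(m-g).sum()/g.sum()
        return c/len(views)
    best=None
    for y0 in ([q0[2]] if not yaw or name in('shelf','slab') else q0[2]+np.array([0,.4,.8,1.2])):
        s=np.array([[0,0,0],[.012,0,0],[0,.012,0],[0,0,.25]])+[q0[0],q0[1],y0]
        r=minimize(cost,[q0[0],q0[1],y0],method='Nelder-Mead',options=dict(initial_simplex=s,xatol=1e-4,fatol=1e-4,maxiter=300))
        if best is None or r.fun<best.fun: best=r
    return np.round(best.x,4),round(best.fun,3)
E
python3 - <<'E'
from h import *
pt=vision.camera('top'); ps=vision.camera('scene')
for n,h in [('slab',.02),('post_a',.056),('shelf',.012),('weight',.02),('vase',.04),('jar',.05),('burner',.1),('post_short',.028)]:
    T=silhouettes(n,pt); S=silhouettes(n,ps)
    for lab,L,p in(('T',T,pt),('S',S,ps)):
        for d in L:
            e=d['extent']; ys,xs=np.nonzero(d['region']); 
            print(n,lab,round(d['score'],2),np.round([xs.mean(),ys.mean()]),len(xs),np.round(plane(p,[xs.mean(),ys.mean()],h/2),3))
    if n in('slab','post_a','post_short','shelf','weight','vase'):
        key='post' if n=='post_a' else n
        for d in T:
            if d['score']<.3: continue
            ys,xs=np.nonzero(d['region']); q=plane(pt,[xs.mean(),ys.mean()],h/2)
            c=[e for e in S if np.linalg.norm(plane(ps,np.array(np.nonzero(e['region'])).mean(1)[::-1],h/2)-q)<.03]
            if c: print('  FIT',key,*fit(key,[(pt,d['region']),(ps,c[0]['region'])],[*q,-.1 if key in('slab','shelf') else 0],yaw=key not in('weight','vase')))
q=pt['pixels'][90:300,170:480]; q=cv2.resize(q,None,fx=2.5,fy=2.5,interpolation=2); 
r=ps['pixels'][150:400,180:440]; r=cv2.resize(r,None,fx=2.4,fy=2.4,interpolation=2); cv2.imwrite('pics/crop1.png',r[:,:,::-1])
E
```

```text
slab T 0.84 [200. 163.] 848 [0.709 0.433]
slab T 0.69 [327. 232.] 1745 [ 0.468 -0.017]
slab T 0.42 [406. 247.] 204 [ 0.416 -0.297]
slab S 0.97 [286. 138.] 3197 [ 0.187 -0.287]
slab S 0.81 [304. 241.] 2334 [ 0.467 -0.02 ]
slab S 0.62 [396. 399.] 1915 [0.708 0.432]
  FIT slab [ 0.6941  0.4098 -0.5615] 0.962
  FIT slab [ 0.4667 -0.0191 -0.1505] 0.057
post_a T 0.55 [423. 220.] 144 [ 0.511 -0.354]
post_a T 0.46 [501. 233.] 1435 [ 0.466 -0.624]
post_a S 0.65 [410. 326.] 291 [0.528 0.367]
shelf T 0.67 [331. 172.] 808 [ 0.681 -0.032]
shelf T 0.65 [423. 220.] 131 [ 0.512 -0.356]
shelf S 0.59 [255. 294.] 1338 [ 0.68  -0.034]
  FIT shelf [ 0.6801 -0.0334 -0.1392] 0.064
weight T 0.51 [239. 250.] 263 [0.399 0.291]
weight T 0.5 [226. 280.] 248 [0.295 0.333]
weight T 0.47 [269. 266.] 242 [0.345 0.183]
weight S 0.89 [440. 257.] 366 [0.29 0.33]
weight S 0.79 [408. 277.] 387 [0.398 0.287]
weight S 0.59 [385. 244.] 320 [0.342 0.179]
  FIT weight [0.3987 0.2884 0.0328] 0.099
  FIT weight [0.2933 0.3318 0.1059] 0.124
  FIT weight [0.3449 0.1822 0.1009] 0.138
vase T 0.61 [251. 182.] 167 [0.641 0.252]
vase S 0.75 [349. 334.] 317 [0.635 0.245]
  FIT vase [0.6393 0.2493 0.0203] 0.121
jar T 0.78 [405. 247.] 210 [ 0.415 -0.291]
jar S 0.87 [240. 180.] 344 [ 0.409 -0.299]
burner T 0.85 [501. 233.] 1416 [ 0.463 -0.615]
burner S 0.55 [146. 139.] 1886 [ 0.465 -0.622]
post_short S 0.55 [209. 240.] 175 [ 0.622 -0.243]
post_short S 0.41 [239. 179.] 386 [ 0.402 -0.307]
```

View pics/crop1.png

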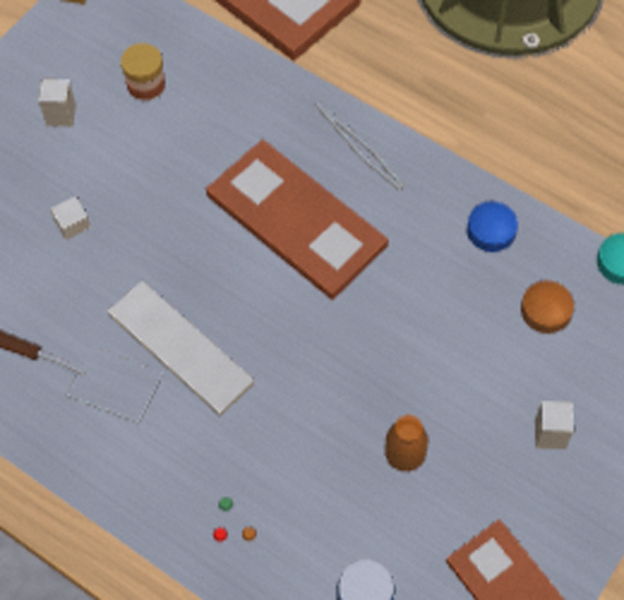

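The crop confirms it: tall posts at scene (203,192) and (411,326), short post at (209,240), and the amber weight and vase. Next I move above the left post and look with the wrist camera.

```bash
cat >> h.py <<'E'
def go(x,y,z,yaw=None):
    """print shift units and turn units from measured pose to TCP x,y,z,yaw (tool straight down)"""
    o=status.get_obs(); R0=Ro.from_euler('xyz',o['eef_rot']); y0=o['eef_rot'][2]
    if yaw is None: yaw=y0
    R0=R0; yw=min([yaw+k*np.pi for k in(-2,-1,0,1,2)],key=lambda a:abs(np.arctan2(y,x)+np.pi/2-a))
    R1=Ro.from_euler('xyz',[np.pi,0,yw]); d=R0.inv().apply(np.array([x,y,z])-o['ee_pos']); r=(R0.inv()*R1).as_rotvec()
    print('shift',np.round(d/.5,4),'turn',np.round(r/(np.pi/2),4),'dist_mm',round(np.linalg.norm(d)*1e3),'deg',round(np.degrees(np.linalg.norm(r)),1),'yaw',round(yw,3),'q6',round(np.arctan2(y,x)+np.pi/2-yw,2))
E
python3 - <<'E'
from h import *
go(.50,.34,.205,1.571+.6)
E
```

```text
shift [-0.6595 -0.0863  0.0009] turn [-0.      0.      0.3653] dist_mm 333 deg 32.9 yaw 2.171 q6 -0.0
```

```bash
python3 -m pendant '[-0.66,-0.086,0,0,0,0.365,1,-0.66,-0.086,0,0,0,0.365,1,-0.66,-0.086,0,0,0,0.365,1,-0.66,-0.086,0,0,0,0.365,1,-0.66,-0.086,0,0,0,0.365,1,-0.66,-0.086,0,0,0,0.365,1,-0.66,-0.086,0,0,0,0.365,1,-0.66,-0.086,0,0,0,0.365,1,-0.66,-0.086,0,0,0,0.365,1,-0.66,-0.086,0,0,0,0.365,1]'
python3 - <<'E'
from h import *
p=vision.camera('wrist'); cv2.imwrite('pics/w1.png',p['pixels'][:,:,::-1])
print('cam',-p['R'].T@p['t'],p['K'][0,0], 'predicted post px',proj(p,np.array([[.528,.367,.028]])))
for d in silhouettes('post_a',p): print(d['score'],d['extent'])
E
```

```text
time_s: 2.0
ee_pos: [0.4996, 0.3406, 0.2055]
eef_rot: [-3.142, -0.0, 2.172]
force: [0.4, 1.6, -0.6]
grip_width: 0.0938
grip_force: 0.0
cam [0.46079988 0.39699936 0.38402752] 335.0985121000672 predicted post px [[350.89155603 217.70914032]]
0.67 [332.8, 197.3, 373.9, 239.9]
```

View pics/w1.png

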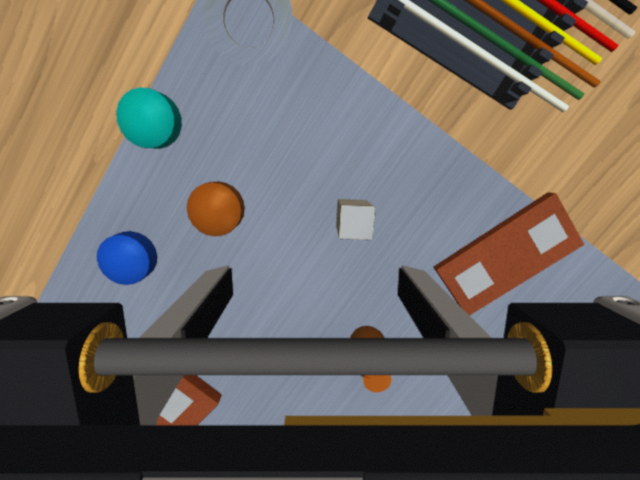

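The wrist view shows the post at (356,220) and the orange weight at (215,208), with the fingers below. I fit the post and weight from this view.

```bash
python3 - <<'E'
from h import *
p=vision.camera('wrist')
d=silhouettes('post_a',p)
for e in d:
    ys,xs=np.nonzero(e['region']); print('post',e['score'],xs.mean(),ys.mean())
q=fit('post',[(p,d[0]['region'])],[.528,.367,0]); print(q)
for e in silhouettes('weight',p):
    ys,xs=np.nonzero(e['region'])
    if abs(xs.mean()-215)<15 and abs(ys.mean()-208)<15: print('weight',fit('weight',[(p,e['region'])],[.399,.288,0],yaw=False))
x,y,a=q[0]
for k in range(2): go(x,y,.10,a+k*np.pi/2)
E
```

```text
post 0.7 354.22182596291015 218.8509272467903
(array([0.5296, 0.3688, 0.612 ]), np.float64(0.069))
weight (array([0.3995, 0.2892, 0.0481]), np.float64(0.052))
shift [0.0128 0.081  0.2113] turn [ 1.000e-04 -1.000e-04  9.934e-01] dist_mm 113 deg 89.4 yaw 0.612 q6 1.57
shift [0.0128 0.081  0.2113] turn [ 0.0002  0.     -0.0066] dist_mm 113 deg 0.6 yaw 2.183 q6 -0.0
```

```bash
python3 -m pendant '[0.013,0.081,0.12,0,0,-0.007,1,0.013,0.081,0.18,0,0,-0.007,1,0.013,0.081,0.18,0,0,-0.007,1,0.013,0.081,0.381,0,0,-0.007,1,0.013,0.081,0.381,0,0,-0.007,1,0.013,0.081,0.381,0,0,-0.007,1,0.013,0.081,0.381,0,0,-0.007,1,0.013,0.081,0.381,0,0,-0.007,-1,0.013,0.081,0.381,0,0,-0.007,-1,0.013,0.081,0.381,0,0,-0.007,-1,0.013,0.081,0.381,0,0,-0.007,-1,0.013,0.081,0.381,0,0,-0.007,-1]' 25
```

```text
time_s: 3.45
ee_pos: [0.5301, 0.3684, 0.0154]
eef_rot: [3.141, 0.0, 2.182]
force: [0.3, 0.5, 0.6]
grip_width: 0.0577
grip_force: 0.0
```

```bash
python3 - <<'E'
from h import *
o=status.get_obs(); print(o['ee_pos'],o['grip_width'],o['grip_force'],o['time_s'])
S=np.array([.467,-.019]);a=-.150;u=np.array([-np.sin(a),np.cos(a)])
P=S+.065*u; print(P); go(*P,.12,a+np.pi/2)
E
```

```text
[0.53014844 0.36838706 0.01538203] 0.05771363324493774 0.0 3.45
[0.47671348 0.04527012]
shift [-0.4677 -0.4585 -0.2094] turn [ 3.000e-04 -1.000e-04  4.849e-01] dist_mm 344 deg 43.6 yaw 1.421 q6 0.24
```

```bash
python3 -m pendant '[0,0,0,0,0,0,-1,0,0,0,0,0,0,-1,0,0,0,0,0,0,-1,0,0,0,0,0,0,-1,0,0,0,0,0,0,-1,0,0,-0.2,0,0,0,-1,0,0,-0.2,0,0,0,-1,0,0,-0.4,0,0,0,-1,0,0,-0.4,0,0,0,-1,0,0,-0.4,0,0,0,-1]'
python3 - <<'E'
from h import *
go(.45,-.13,.22,1.421)
E
```

```text
time_s: 4.45
ee_pos: [0.5317, 0.3694, 0.2228]
eef_rot: [3.13, 0.001, 2.183]
force: [0.2, -0.2, -0.3]
grip_width: 0.0341
grip_force: 24.7
shift [-0.7238 -0.7074 -0.0019] turn [ 0.007  -0.0023  0.4848] dist_mm 506 deg 43.6 yaw 1.421 q6 -0.13
```

```bash
python3 -m pendant '[-0.724,-0.707,0,0,0,0.485,-1,-0.724,-0.707,0,0,0,0.485,-1,-0.724,-0.707,0,0,0,0.485,-1,-0.724,-0.707,0,0,0,0.485,-1,-0.724,-0.707,0,0,0,0.485,-1,-0.724,-0.707,0,0,0,0.485,-1,-0.724,-0.707,0,0,0,0.485,-1,-0.724,-0.707,0,0,0,0.485,-1,-0.724,-0.707,0,0,0,0.485,-1,-0.724,-0.707,0,0,0,0.485,-1,-0.724,-0.707,0,0,0,0.485,-1,-0.724,-0.707,0,0,0,0.485,-1]'
python3 - <<'E'
from h import *
p=vision.camera('wrist'); cv2.imwrite('pics/w2.png',p['pixels'][:,:,::-1])
for n,q0,hh in(('slab',[.467,-.019,-.15],.02),('shelf',[.680,-.033,-.139],.012),('vase',[.639,.249,0],.08),('weight',[.3995,.289,0],.03)):
    c=proj(p,np.array([[q0[0],q0[1],hh/2]]))[0]; print(n,c)
    for e in silhouettes(n,p):
        m=np.array(np.nonzero(e['region'])).mean(1)[::-1]
        if np.linalg.norm(m-c)<30: print(fit(n,[(p,e['region'])],q0,yaw=n in('slab','shelf')),e['extent'])
o=status.get_obs();print(o['ee_pos'],o['eef_rot'],o['time_s'])
E
```

```text
time_s: 5.65
ee_pos: [0.448, -0.1319, 0.2143]
eef_rot: [-3.141, -0.0, 1.418]
force: [0.0, 0.4, -0.2]
grip_width: 0.0342
grip_force: 24.7
slab [317.03636045 113.40566404]
(array([ 0.4667, -0.0199, -0.1476]), np.float64(0.022)) [267.9, 0.0, 369.6, 211.5]
shelf [514.88480854  95.29447646]
(array([ 0.6796, -0.0324, -0.1547]), np.float64(0.029)) [477.8, 0.0, 558.9, 181.6]
vase [ 482.02697887 -284.91559532]
weight [ 184.6205588  -251.22675619]
[ 0.44872636 -0.12984012  0.21482304] [-3.14142131e+00 -1.31646796e-04  1.42253867e+00] 5.9
```

View pics/w2.png

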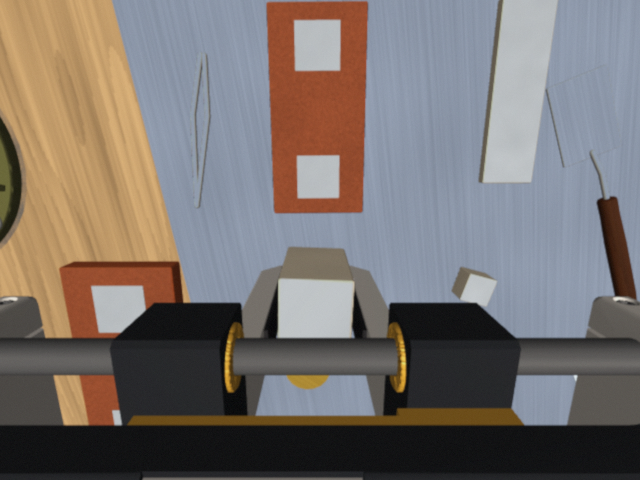

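The slab lies at about (317,107), with its squares at (317,45) and (318,177), and the shelf is at (520,90). The fit is good.

```bash
cat >> h.py <<'E'
SL=np.array([.4667,-.0196]);SA=-.149;SU=np.array([-np.sin(SA),np.cos(SA)])
PP=SL+.065*SU; PM=SL-.065*SU
E
python3 - <<'E'
from h import *
p=vision.camera('wrist'); print(proj(p,np.array([[*PP,.02],[*PM,.02]])))
g=(p['pixels'].min(2)>150)&(p['pixels'].max(2)<240)
g[:, :275]=0; g[:,360:]=0; g[210:]=0
n,l,s,c=cv2.connectedComponentsWithStats(g.astype(np.uint8)); print([(c[i],s[i][4],plane(p,c[i],.02)) for i in range(1,n) if s[i][4]>500],PP,PM)
go(*PP,.1,SA+np.pi/2); go(*PP,.036,SA+np.pi/2)
E
```

```text
[[316.89912559  46.67020836]
 [316.75724321 177.78217924]]
[(array([317.03062583,  47.4713715 ]), np.int32(2253), array([0.47637284, 0.04393958])), (array([317.2408046 , 178.39712644]), np.int32(1740), array([ 0.45747794, -0.08461699]))] [0.4763492 0.0446798] [ 0.4570508 -0.0838798]
shift [0.3536 0.0031 0.2298] turn [-0.0001 -0.0001  0.0004] dist_mm 211 deg 0.0 yaw 1.422 q6 0.24
shift [0.3536 0.0031 0.3578] turn [-0.0001 -0.0001  0.0004] dist_mm 252 deg 0.0 yaw 1.422 q6 0.24
```

```bash
sed -i 's/\[.4667,-.0196\]/[.4668,-.0201]/' h.py; python3 -m pendant '[0.353,0.003,0.23,0,0,0,-1,0.353,0.003,0.23,0,0,0,-1,0.353,0.003,0.23,0,0,0,-1,0.353,0.003,0.23,0,0,0,-1,0.353,0.003,0.23,0,0,0,-1,0.353,0.003,0.23,0,0,0,-1,0.353,0.003,0.3,0,0,0,-1,0.353,0.003,0.33,0,0,0,-1,0.353,0.003,0.35,0,0,0,-1,0.353,0.003,0.358,0,0,0,-1,0.353,0.003,0.358,0,0,0,-1,0.353,0.003,0.358,0,0,0,-1]'
python3 -m pendant '[0,0,0,0,0,0,0.2,0,0,0,0,0,0,0.2,0,0,0,0,0,0,0.2,0,0,-0.1,0,0,0,0.2,0,0,-0.2,0,0,0,0.5,0,0,-0.33,0,0,0,1,0,0,-0.33,0,0,0,1,0,0,-0.33,0,0,0,1]'
python3 - <<'E'
from h import *
go(.49,-.39,.205,1.571-.6); go(.49,-.39,.205,1.0)
E
```

```text
time_s: 7.15
ee_pos: [0.477, 0.043, 0.0369]
eef_rot: [3.14, -0.0, 1.42]
force: [0.9, 1.1, -2.5]
grip_width: 0.0344
grip_force: 24.7
time_s: 7.95
ee_pos: [0.4773, 0.0433, 0.2034]
eef_rot: [3.137, -0.001, 1.421]
force: [-0.4, -0.3, -1.0]
grip_width: 0.0851
grip_force: 0.0
shift [-0.8531  0.1547 -0.0031] turn [ 0.0029 -0.0012  0.2863] dist_mm 433 deg 25.8 yaw 0.971 q6 -0.07
shift [-0.8531  0.1547 -0.0031] turn [ 0.0029 -0.0011  0.2679] dist_mm 433 deg 24.1 yaw 1.0 q6 -0.1
```

```bash
python3 -m pendant '[-0.853,0.155,0,0,0,0.286,1,-0.853,0.155,0,0,0,0.286,1,-0.853,0.155,0,0,0,0.286,1,-0.853,0.155,0,0,0,0.286,1,-0.853,0.155,0,0,0,0.286,1,-0.853,0.155,0,0,0,0.286,1,-0.853,0.155,0,0,0,0.286,1,-0.853,0.155,0,0,0,0.286,1,-0.853,0.155,0,0,0,0.286,1,-0.853,0.155,0,0,0,0.286,1,-0.853,0.155,0,0,0,0.286,1]'
python3 - <<'E'
from h import *
p=vision.camera('wrist'); cv2.imwrite('pics/w3.png',p['pixels'][:,:,::-1])
d=silhouettes('post_a',p); c=proj(p,np.array([[.511,-.354,.028],[.4764,.0442,.048]])); print(c)
for e in d:
    m=np.array(np.nonzero(e['region'])).mean(1)[::-1]; print(m)
    if np.linalg.norm(m-c[0])<30:
        q=fit('post',[(p,e['region'])],[.511,-.354,0]); print(q)
        for k in(0,1): go(*q[0][:2],.0154,q[0][2]+k*np.pi/2)
    if np.linalg.norm(m-c[1])<30: print('placed',fit('post',[(p,e['region'])],[.4764,.0442,SA],z=.02))
E
```

```text
time_s: 9.05
ee_pos: [0.4886, -0.3899, 0.1987]
eef_rot: [-3.138, -0.001, 0.97]
force: [0.3, -0.6, -0.7]
grip_width: 0.094
grip_force: 0.0
[[ 314.135517    183.30655805]
 [ -21.00639695 -226.54580369]]
[313.38076622 186.        ]
(array([ 0.5097, -0.3548,  0.5525]), np.float64(0.068))
shift [ 0.0794 -0.0041  0.3692] turn [-0.001   0.      0.2672] dist_mm 189 deg 24.0 yaw 0.552 q6 0.41
shift [ 0.0794 -0.0041  0.3692] turn [-7.000e-04 -7.000e-04 -7.328e-01] dist_mm 189 deg 66.0 yaw 2.123 q6 -1.16
```

View pics/w3.png

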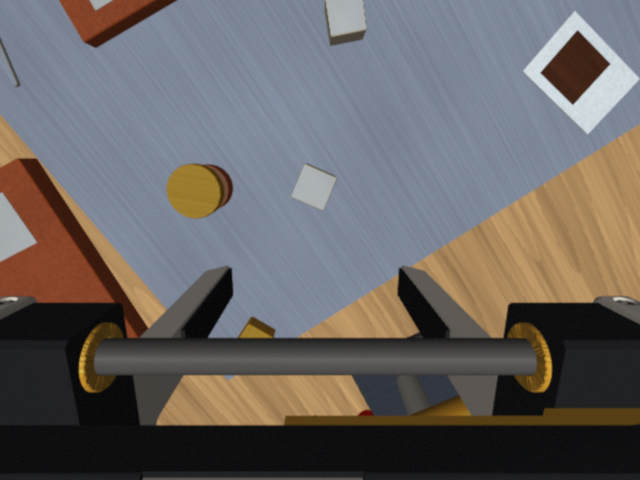

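The post is at (314,186), with the jar at (200,190) clear of the fingers.

```bash
python3 -m pendant '[0.079,-0.004,0.1,0,0,0.267,1,0.079,-0.004,0.1,0,0,0.267,1,0.079,-0.004,0.15,0,0,0.267,1,0.079,-0.004,0.2,0,0,0.267,1,0.079,-0.004,0.369,0,0,0.267,1,0.079,-0.004,0.369,0,0,0.267,1,0.079,-0.004,0.369,0,0,0.267,1,0.079,-0.004,0.369,0,0,0.267,1]'
python3 -m pendant '[0,0,0,0,0,0,-1,0,0,0,0,0,0,-1,0,0,0,0,0,0,-1,0,0,0,0,0,0,-1,0,0,0,0,0,0,-1,0,0,0,0,0,0,-1,0,0,0,0,0,0,-1,0,0,0,0,0,0,-1,0,0,0,0,0,0,-1,0,0,0,0,0,0,-1]' 25
python3 -m pendant '[0,0,-0.1,0,0,0,-1,0,0,-0.2,0,0,0,-1,0,0,-0.3,0,0,0,-1,0,0,-0.3,0,0,0,-1]'
python3 - <<'E'
from h import *
go(*PM,.166,SA+np.pi/2)
E
```

```text
time_s: 9.95
ee_pos: [0.5104, -0.3558, 0.0176]
eef_rot: [3.141, -0.0, 0.553]
force: [0.2, -0.3, 1.3]
grip_width: 0.0939
grip_force: 0.0
time_s: 10.95
ee_pos: [0.5098, -0.3563, 0.0164]
eef_rot: [-3.142, 0.0, 0.552]
force: [-0.2, 0.6, -0.5]
grip_width: 0.0338
grip_force: 25.0
time_s: 11.35
ee_pos: [0.5118, -0.3578, 0.174]
eef_rot: [3.131, -0.004, 0.552]
force: [-0.4, 0.3, -1.2]
grip_width: 0.0342
grip_force: 25.0
shift [ 0.1936 -0.5232  0.0111] turn [ 0.0074  0.0006 -0.5537] dist_mm 279 deg 49.8 yaw 1.422 q6 -0.03
```

```bash
python3 -m pendant '[0.193,-0.523,0,0,0,-0.553,-1,0.193,-0.523,0,0,0,-0.553,-1,0.193,-0.523,0,0,0,-0.553,-1,0.193,-0.523,0,0,0,-0.553,-1,0.193,-0.523,0,0,0,-0.553,-1,0.193,-0.523,0,0,0,-0.553,-1,0.193,-0.523,0,0,0,-0.553,-1,0.193,-0.523,0,0,0,-0.553,-1,0.193,-0.523,0,0,0,-0.553,-1]'
python3 - <<'E'
from h import *
import time
p=vision.camera('wrist')
c=proj(p,np.array([[.4764,.0442,.048]]))[0]
for e in silhouettes('post_a',p):
    m=np.array(np.nonzero(e['region'])).mean(1)[::-1]
    if np.linalg.norm(m-c)<30: print('placed',fit('post',[(p,e['region'])],[.4764,.0442,SA],z=.02))
o=status.get_obs(); print(o['ee_pos'],o['eef_rot']); go(*PM,.0365,SA+np.pi/2)
E
```

```text
time_s: 12.25
ee_pos: [0.455, -0.0838, 0.1661]
eef_rot: [-3.141, 0.0, 1.419]
force: [0.6, 0.0, -0.9]
grip_width: 0.0338
grip_force: 25.0
placed (array([ 0.4761,  0.0426, -0.1924]), np.float64(0.059))
[ 0.45493634 -0.08390063  0.16613048] [-3.14113500e+00  2.78553949e-05  1.41846138e+00]
shift [-0.0003  0.0046  0.2593] turn [-0.0003  0.     -0.0021] dist_mm 130 deg 0.2 yaw 1.422 q6 -0.03
```

```bash
python3 -m pendant '[-0.001,0.005,0.1,0,0,-0.002,-1,-0.001,0.005,0.18,0,0,-0.002,-1,-0.001,0.005,0.22,0,0,-0.002,-1,-0.001,0.005,0.24,0,0,-0.002,-1,-0.001,0.005,0.258,0,0,-0.002,-1,-0.001,0.005,0.258,0,0,-0.002,-1,-0.001,0.005,0.258,0,0,-0.002,-1]'
python3 -m pendant '[0,0,0,0,0,0,0.2,0,0,0,0,0,0,0.2,0,0,0,0,0,0,0.2,0,0,-0.1,0,0,0,0.2,0,0,-0.2,0,0,0,0.5,0,0,-0.3,0,0,0,1,0,0,-0.3,0,0,0,1,0,0,-0.3,0,0,0,1]'
python3 - <<'E'
from h import *
go(.3995,.2892,.15,SA+np.pi/2+.3)
E
```

```text
time_s: 13.05
ee_pos: [0.4578, -0.0841, 0.0382]
eef_rot: [3.14, 0.0, 1.423]
force: [1.3, -0.1, -1.5]
grip_width: 0.0338
grip_force: 25.0
time_s: 13.85
ee_pos: [0.4575, -0.0839, 0.1882]
eef_rot: [3.14, 0.0, 1.424]
force: [-0.8, 0.3, -0.9]
grip_width: 0.0847
grip_force: 0.0
shift [ 0.7213 -0.2242  0.0758] turn [ 0.0013  0.0004 -0.1897] dist_mm 380 deg 17.1 yaw 1.722 q6 0.48
```

```bash
python3 -m pendant '[0.721,-0.224,0.076,0,0,-0.19,1,0.721,-0.224,0.076,0,0,-0.19,1,0.721,-0.224,0.076,0,0,-0.19,1,0.721,-0.224,0.076,0,0,-0.19,1,0.721,-0.224,0.076,0,0,-0.19,1,0.721,-0.224,0.076,0,0,-0.19,1,0.721,-0.224,0.076,0,0,-0.19,1,0.721,-0.224,0.076,0,0,-0.19,1,0.721,-0.224,0.076,0,0,-0.19,1,0.721,-0.224,0.076,0,0,-0.19,1,0.721,-0.224,0.076,0,0,-0.19,1]'
python3 - <<'E'
from h import *
o=status.get_obs(); print(o['ee_pos'],o['eef_rot']); go(.3995,.2892,.004,SA+np.pi/2+.3)
E
```

```text
time_s: 14.95
ee_pos: [0.3992, 0.2881, 0.1488]
eef_rot: [-3.14, 0.001, 1.721]
force: [-0.4, 0.3, 0.1]
grip_width: 0.0942
grip_force: 0.0
[0.39923545 0.28814307 0.14875817] [-3.14036346e+00  6.66077205e-04  1.72143449e+00]
shift [0.0022 0.0012 0.2895] turn [-0.0008  0.0004 -0.0002] dist_mm 145 deg 0.1 yaw 1.722 q6 0.48
```

```bash
python3 -m pendant '[0.002,0.001,0.1,0,0,0,1,0.002,0.001,0.2,0,0,0,1,0.002,0.001,0.26,0,0,0,1,0.002,0.001,0.289,0,0,0,1,0.002,0.001,0.289,0,0,0,1,0.002,0.001,0.289,0,0,0,-1,0.002,0.001,0.289,0,0,0,-1,0.002,0.001,0.289,0,0,0,-1,0.002,0.001,0.289,0,0,0,-1,0.002,0.001,0.289,0,0,0,-1,0.002,0.001,0.289,0,0,0,-1,0.002,0.001,0.289,0,0,0,-1]' 25
python3 -m pendant '[0,0,0,0,0,0,-1,0,0,-0.05,0,0,0,-1,0,0,-0.15,0,0,0,-1,0,0,-0.25,0,0,0,-1,0,0,-0.35,0,0,0,-1,0,0,-0.35,0,0,0,-1,0,0,-0.35,0,0,0,-1]'
python3 - <<'E'
from h import *
p=vision.camera('wrist'); cv2.imwrite('pics/w4.png',p['pixels'][:,:,::-1])
o=status.get_obs(); print(o['ee_pos'],o['eef_rot']); go(*SL,.18,SA+np.pi/2)
E
```

```text
time_s: 16.15
ee_pos: [0.3999, 0.2903, 0.0054]
eef_rot: [3.141, -0.0, 1.722]
force: [-1.5, -0.5, 6.6]
grip_width: 0.0591
grip_force: 25.0
time_s: 16.85
ee_pos: [0.3997, 0.2902, 0.1802]
eef_rot: [3.14, -0.0, 1.722]
force: [0.1, -0.6, -2.0]
grip_width: 0.0593
grip_force: 25.0
[0.39919391 0.28991209 0.17894581] [-3.14040163e+00  5.47314308e-04  1.72225540e+00]
shift [-0.6333  0.0401 -0.0018] turn [-0.0007  0.0005  0.1913] dist_mm 317 deg 17.2 yaw 1.422 q6 0.11
```

View pics/w4.png

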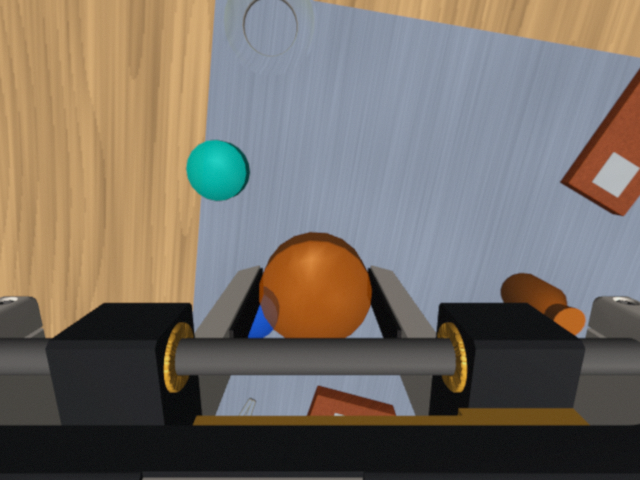

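The amber weight is held at (315,290). Next it goes onto the slab, midway between the posts.

```bash
python3 -m pendant '[-0.633,0.04,0,0,0,0.191,-1,-0.633,0.04,0,0,0,0.191,-1,-0.633,0.04,0,0,0,0.191,-1,-0.633,0.04,0,0,0,0.191,-1,-0.633,0.04,0,0,0,0.191,-1,-0.633,0.04,0,0,0,0.191,-1,-0.633,0.04,0,0,0,0.191,-1,-0.633,0.04,0,0,0,0.191,-1,-0.633,0.04,0,0,0,0.191,-1,-0.633,0.04,0,0,0,0.191,-1]'
python3 - <<'E'
from h import *
o=status.get_obs(); print(o['ee_pos'],o['eef_rot']); go(*SL,.0255,SA+np.pi/2)
E
```

```text
time_s: 17.9
ee_pos: [0.4667, -0.0186, 0.1792]
eef_rot: [-3.14, -0.0, 1.423]
force: [-0.1, 0.2, -2.0]
grip_width: 0.0593
grip_force: 25.0
[ 0.46673734 -0.01860724  0.17920579] [-3.14013637e+00 -1.67289361e-04  1.42335591e+00]
shift [-0.003   0.001   0.3074] turn [-0.0009 -0.0001  0.001 ] dist_mm 154 deg 0.1 yaw 1.422 q6 0.11
```

```bash
python3 -m pendant '[-0.003,0.001,0.1,0,0,0,-1,-0.003,0.001,0.2,0,0,0,-1,-0.003,0.001,0.26,0,0,0,-1,-0.003,0.001,0.29,0,0,0,-1,-0.003,0.001,0.306,0,0,0,-1,-0.003,0.001,0.306,0,0,0,-1,-0.003,0.001,0.306,0,0,0,-1,-0.003,0.001,0.306,0,0,0,0.7,-0.003,0.001,0.306,0,0,0,0.7,-0.003,0.001,0.306,0,0,0,0.7,-0.003,0.001,0.306,0,0,0,0.7]'
python3 -m pendant '[0,0,-0.1,0,0,0,1,0,0,-0.2,0,0,0,1,0,0,-0.3,0,0,0,1,0,0,-0.4,0,0,0,1,0,0,-0.4,0,0,0,1]'
python3 - <<'E'
from h import *
go(.66,-.10,.225,-.155+np.pi/2); go(.46,-.15,.25,SA+np.pi/2)
E
```

```text
time_s: 19.0
ee_pos: [0.4676, -0.0213, 0.0273]
eef_rot: [3.141, -0.0, 1.422]
force: [-0.0, 0.3, -0.5]
grip_width: 0.08
grip_force: 0.0
time_s: 19.5
ee_pos: [0.4695, -0.0215, 0.2333]
eef_rot: [3.131, -0.0, 1.422]
force: [-0.9, -0.2, -0.3]
grip_width: 0.0938
grip_force: 0.0
shift [-0.0989  0.3999  0.0208] turn [ 0.0067 -0.0002  0.004 ] dist_mm 206 deg 0.7 yaw 1.416 q6 0.0
shift [-0.257   0.0196 -0.0332] turn [ 0.0067 -0.0002  0.0002] dist_mm 130 deg 0.6 yaw 1.422 q6 -0.17
```

```bash
python3 -m pendant '[-0.227,0.217,-0.03,0,0,0,1,-0.227,0.217,-0.03,0,0,0,1,-0.227,0.217,-0.03,0,0,0,1,-0.227,0.217,-0.03,0,0,0,1,-0.227,0.217,-0.03,0,0,0,1,-0.227,0.217,-0.03,0,0,0,1]'
python3 - <<'E'
from h import *
p=vision.camera('wrist'); cv2.imwrite('pics/w5.png',p['pixels'][:,:,::-1])
for e in silhouettes('post_a',p):
    m=np.array(np.nonzero(e['region'])).mean(1)[::-1]; print('post',m,e['score'])
    for P in(PP,PM):
        if np.linalg.norm(m-proj(p,np.array([[*P,.048]]))[0])<30: print(fit('post',[(p,e['region'])],[*P,SA],z=.02),P)
for n,q0,z in(('weight',[*SL,0],.02),('shelf',[.6798,-.0328,-.15],0),('slab',[*SL,SA],0)):
    for e in silhouettes(n,p):
        m=np.array(np.nonzero(e['region'])).mean(1)[::-1]
        if np.linalg.norm(m-proj(p,np.array([[*q0[:2],z+.01]]))[0])<40: print(n,fit(n,[(p,e['region'])],q0,z=z,yaw=n!='weight'))
E
```

```text
time_s: 20.1
ee_pos: [0.5574, -0.1487, 0.2414]
eef_rot: [-3.141, -0.0, 1.423]
force: [-0.2, -0.2, 0.5]
grip_width: 0.0941
grip_force: 0.0
post [214.01694915 175.03520209] 0.88
(array([ 0.4572, -0.0826, -0.1387]), np.float64(0.043)) [ 0.4571508 -0.0843798]
post [204.91687871  42.9100933 ] 0.85
(array([ 0.4764,  0.0421, -0.2233]), np.float64(0.091)) [0.4764492 0.0441798]
weight (array([ 0.4669, -0.0227,  0.0321]), np.float64(0.068))
shelf (array([ 0.6798, -0.0335, -0.1531]), np.float64(0.032))
slab (array([ 0.4671, -0.0213, -0.1409]), np.float64(0.659))
```

View pics/w5.png

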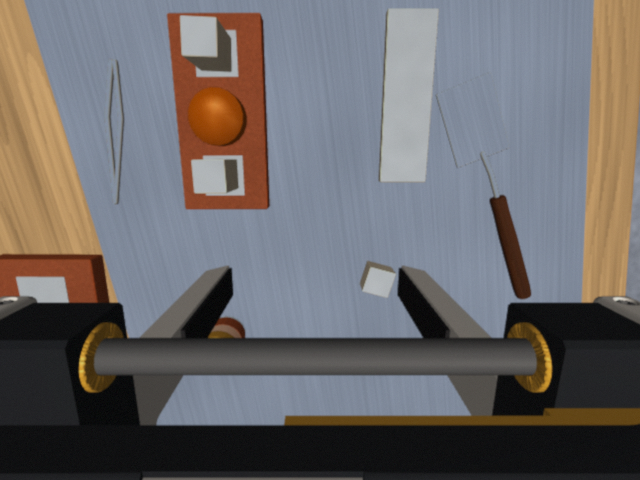

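Posts and weight stand well: (198,37), (210,175) and (216,115). The shelf is at (408,95), and a thin spatula lies close to its right edge at (437,97)-(457,166).

```bash
python3 - <<'E'
from h import *
p=vision.camera('wrist')
R=Ro.from_euler('z',.153).as_matrix()[:2,:2]
for uv in[(437,97),(490,75),(457,166),(505,150),(437,8),(428,181)]: print(uv,np.round(R@(plane(p,uv,.003)-[.6797,-.033])*1e3))
c=cv2.resize(p['pixels'][40:200,350:530],None,fx=4,fy=3.7,interpolation=2)[:600]; cv2.imwrite('pics/sp.png',c[:,:,::-1])
S=np.array([.6797,-.033]);u=np.array([np.sin(.153),np.cos(.153)])
for k in(0,.02,.03): go(*(S+k*u),.10,-.153+np.pi/2)
E
```

```text
(437, 97) [38.  4.]
(490, 75) [97. 28.]
(457, 166) [ 69. -74.]
(505, 150) [125. -55.]
(437, 8) [30. 96.]
(428, 181) [ 36. -92.]
shift [0.2652 0.2069 0.2847] turn [0.0003 0.0001 0.0033] dist_mm 220 deg 0.3 yaw 1.418 q6 0.1
shift [0.3052 0.2071 0.2847] turn [0.0003 0.0001 0.0033] dist_mm 233 deg 0.3 yaw 1.418 q6 0.13
shift [0.3252 0.2072 0.2847] turn [0.0003 0.0001 0.0033] dist_mm 240 deg 0.3 yaw 1.418 q6 0.15
```

View pics/sp.png

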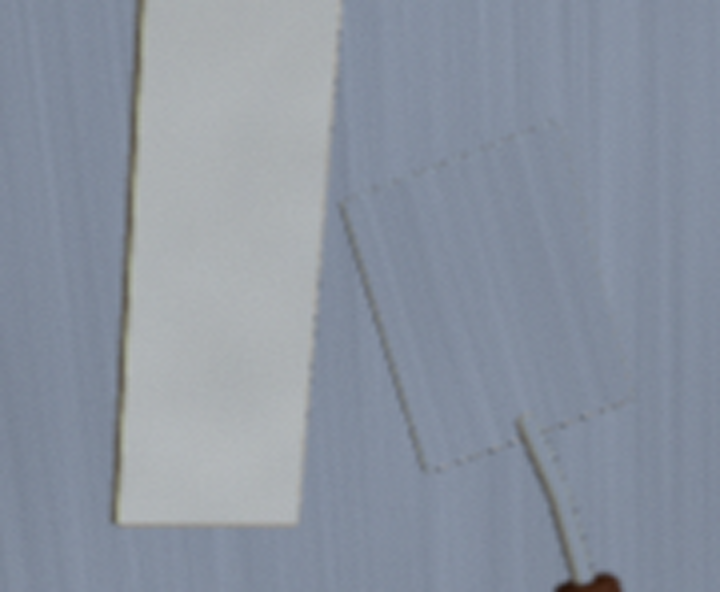

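```bash
python3 -m pendant '[0.309,0.207,0.28,0,0,0.003,0.49,0.309,0.207,0.28,0,0,0.003,0.49,0.309,0.207,0.28,0,0,0.003,0.49,0.309,0.207,0.28,0,0,0.003,0.49,0.309,0.207,0.28,0,0,0.003,0.49,0.309,0.207,0.28,0,0,0.003,0.49,0.309,0.207,0.28,0,0,0.003,0.49]'
python3 - <<'E'
from h import *
S=np.array([.6797,-.033]);u=np.array([np.sin(.153),np.cos(.153)])
o=status.get_obs(); print(o['ee_pos']); go(*(S+.022*u),.003,-.153+np.pi/2)
E
```

```text
time_s: 21.1
ee_pos: [0.6829, -0.0117, 0.1018]
eef_rot: [-3.141, 0.0, 1.418]
force: [-0.3, 0.0, 0.7]
grip_width: 0.0697
grip_force: 0.0
[ 0.68294445 -0.01174949  0.10179453]
shift [0.001  0.0002 0.1976] turn [-0.0004  0.0001  0.0004] dist_mm 99 deg 0.0 yaw 1.418 q6 0.14
```

```bash
python3 -m pendant '[0.001,0,0.1,0,0,0,0.49,0.001,0,0.15,0,0,0,0.49,0.001,0,0.18,0,0,0,0.49,0.001,0,0.197,0,0,0,0.49,0.001,0,0.197,0,0,0,0.49,0.001,0,0.197,0,0,0,-1,0.001,0,0.197,0,0,0,-1,0.001,0,0.197,0,0,0,-1,0.001,0,0.197,0,0,0,-1,0.001,0,0.197,0,0,0,-1,0.001,0,0.197,0,0,0,-1]' 50
python3 -m pendant '[0,0,-0.03,0,0,0,-1,0,0,-0.07,0,0,0,-1,0,0,-0.12,0,0,0,-1,0,0,-0.18,0,0,0,-1,0,0,-0.25,0,0,0,-1,0,0,-0.32,0,0,0,-1,0,0,-0.32,0,0,0,-1]'
python3 - <<'E'
from h import *
p=vision.camera('wrist'); cv2.imwrite('pics/w6.png',p['pixels'][:,:,::-1])
o=status.get_obs(); print(o['ee_pos'],o['eef_rot'])
for e in silhouettes('shelf',p):
    print(e['extent'],e['score'])
    if e['score']>.3: print(fit('shelf',[(p,e['region'])],[.68,-.033,-.153],z=o['ee_pos'][2]-.003))
go(*(SL+.022*SU),.16,SA+np.pi/2)
E
```

```text
time_s: 22.2
ee_pos: [0.684, -0.0117, 0.0049]
eef_rot: [3.139, -0.0, 1.418]
force: [-0.9, 0.3, 7.0]
grip_width: 0.0538
grip_force: 50.0
time_s: 22.9
ee_pos: [0.6849, -0.0116, 0.1702]
eef_rot: [3.133, -0.001, 1.418]
force: [0.8, -0.1, -2.0]
grip_width: 0.0541
grip_force: 50.0
[ 0.68401516 -0.01154826  0.16683932] [ 3.13682216e+00 -4.64377113e-04  1.41757393e+00]
[257.8, 150.5, 370.5, 414.4] 0.96
(array([ 0.681 , -0.0331, -0.1493]), np.float64(0.276))
shift [-0.039  -0.4253  0.0081] turn [ 0.0006 -0.0001 -0.0027] dist_mm 214 deg 0.3 yaw 1.422 q6 0.15
```

View pics/w6.png

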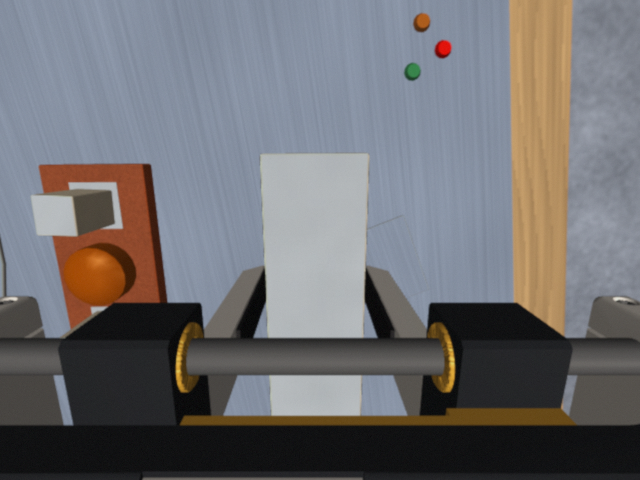

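```bash
python3 - <<'E'
from h import *
p=vision.camera('wrist'); o=status.get_obs(); print(o['ee_pos'],o['eef_rot'],o['moment'])
R=Ro.from_euler('xyz',o['eef_rot'])
for tilt in (-4,-2,0,2,4):
    t=np.radians(tilt)
    L=np.array([[.0925-.022,s*.0275,-.009] for s in(-1,1)])  # top face far edge, tool frame (x ahead, z down)
    L=Ro.from_euler('y',t).apply(L-[0,0,-.003])+[0,0,-.003]
    print(tilt,proj(p,R.apply(L)+o['ee_pos']).round(1).tolist())
g=p['pixels'].min(2).astype(float); print('col edge row',[ (c,int(np.argmax(np.diff(g[120:200,c]))+121)) for c in(275,315,355)], 'row edges',np.argmax(np.diff(g[165,220:300]))+221, np.argmin(np.diff(g[165,340:400]))+341)
go(*(SL+.022*SU),.16,SA+np.pi/2)
E
```

```text
[ 0.68273032 -0.01151323  0.16279899] [-3.14030011e+00  6.75994820e-05  1.41746173e+00] [-0.00496349  0.08319648  0.03766889]
-4 [[260.7, 152.7], [368.8, 152.6]]
-2 [[259.9, 152.8], [369.6, 152.7]]
0 [[259.1, 153.1], [370.4, 153.0]]
2 [[258.3, 153.5], [371.2, 153.4]]
4 [[257.5, 154.2], [372.0, 154.1]]
col edge row [(275, 154), (315, 153), (355, 153)] row edges 260 368
shift [-0.0389 -0.4244  0.0061] turn [-0.0008  0.     -0.0028] dist_mm 213 deg 0.3 yaw 1.422 q6 0.15
```

```bash
python3 - <<'E'
from h import *
from scipy.optimize import least_squares
p=vision.camera('wrist'); o=status.get_obs(); print(o['ee_pos'],o['eef_rot'])
R=Ro.from_euler('xyz',[np.pi,0,o['eef_rot'][2]])
g=cv2.GaussianBlur(p['pixels'],(3,3),0).min(2).astype(float)
rows=[165,185,205,225,245,405,411]; obs=[]
gx=np.gradient(g,axis=1)
def sub(a,lo):
    i=int(np.argmax(a)); j=slice(max(i-2,0),i+3); return lo+(np.arange(len(a))[j]*a[j]).sum()/a[j].sum()
for r in rows: obs.append([sub(np.clip(gx[r,240:290],0,None),240),sub(np.clip(-gx[r,345:385],0,None),345)])
obs=np.array(obs); print(obs.round(1).tolist())
top=sub(np.clip(np.gradient(g[140:170,280:350].mean(1)),0,None),140); print(top)
def pred(v):
    t,dx,dy,dz,yw=v
    out=[]
    for s in(-1,1):
        L=np.array([[a,s*.0275,-.006] for a in(.0925,-.0925)])
        L=Ro.from_euler('yz',[t,yw]).apply(L)+[dx,dy,dz]
        out.append(proj(p,R.apply(L)+o['ee_pos']))
    e=[]
    for k,r in enumerate(rows):
        for s in(0,1):
            (x0,y0),(x1,y1)=out[s]; x=x0+(x1-x0)*(r-y0)/(y1-y0); e.append(x-obs[k][s])
    e.append((out[0][0][1]+out[1][0][1])/2-top); return np.array(e)
r=least_squares(lambda v:np.r_[pred(v),(v[3]+.003)/.003],[0,-.022,0,-.003,0]); print(r.x.round(4),np.degrees(r.x[[0,4]]).round(2),r.fun.round(1))
E
```

```text
[ 0.68256834 -0.01152702  0.16204838] [-3.13917020e+00  1.88936831e-04  1.41749114e+00]
[[260.1, 367.4], [260.9, 367.8], [262.3, 366.2], [263.1, 365.5], [263.7, 366.4], [270.7, 360.0], [271.1, 359.8]]
153.11661225970258
[ 0.0008 -0.022  -0.0003  0.0019 -0.0044] [ 0.04 -0.25] [ 0.1  0.5  0.2 -0.4 -0.4  0.5 -0.3  0.5 -0.1 -1.  -0.2  0.4 -0.3  0.4
 -0.   1.6]
```

The shelf is held level, and its centre is 22 mm behind the grip as planned. Next it moves over the posts.

```bash
python3 -m pendant '[-0.01,-0.1,0.006,0,0,-0.001,-1,-0.02,-0.2,0.006,0,0,-0.001,-1,-0.03,-0.28,0.006,0,0,-0.001,-1,-0.035,-0.35,0.006,0,0,-0.001,-1,-0.039,-0.4,0.006,0,0,-0.001,-1,-0.039,-0.424,0.006,0,0,-0.001,-1,-0.039,-0.424,0.006,0,0,-0.001,-1,-0.039,-0.424,0.006,0,0,-0.001,-1]'
python3 - <<'E'
from h import *
p=vision.camera('wrist'); cv2.imwrite('pics/w7.png',p['pixels'][:,:,::-1])
o=status.get_obs(); print(o['ee_pos'],o['eef_rot'],o['force']); go(*(SL+.022*SU),.081,1.419)
E
```

```text
time_s: 23.9
ee_pos: [0.4709, 0.0015, 0.16]
eef_rot: [-3.141, 0.0, 1.419]
force: [0.4, -0.7, -1.6]
grip_width: 0.0541
grip_force: 50.0
[0.47119034 0.00145691 0.16005786] [-3.14101568e+00  2.22033731e-05  1.41899286e+00] [-0.67591613  1.02251863 -2.5685475 ]
shift [ 1.000e-04 -2.200e-03  1.581e-01] turn [-0.0004  0.     -0.    ] dist_mm 79 deg 0.0 yaw 1.419 q6 0.16
```

```bash
python3 -m pendant '[0,-0.002,0.07,0,0,0,-1,0,-0.002,0.12,0,0,0,-1,0,-0.002,0.145,0,0,0,-1,0,-0.002,0.152,0,0,0,-1,0,-0.002,0.155,0,0,0,-1,0,-0.002,0.155,0,0,0,-1,0,-0.002,0.155,0,0,0,-1]'
python3 -m pendant '[0,0,0.002,0,0,0,-1,0,0,0.002,0,0,0,-1]'
python3 -m pendant '[0,0,0.002,0,0,0,-1,0,0,0.002,0,0,0,-1]'
```

```text
time_s: 24.65
ee_pos: [0.4703, 0.0016, 0.0838]
eef_rot: [3.14, -0.0, 1.419]
force: [-0.4, -0.1, -1.8]
grip_width: 0.0542
grip_force: 50.0
time_s: 24.85
ee_pos: [0.4699, 0.0017, 0.0822]
eef_rot: [3.141, -0.0, 1.419]
force: [0.7, 0.1, -3.2]
grip_width: 0.0543
grip_force: 50.0
time_s: 25.05
ee_pos: [0.4698, 0.0017, 0.081]
eef_rot: [3.141, 0.0, 1.419]
force: [1.6, -0.4, -1.5]
grip_width: 0.0541
grip_force: 50.0
```

```bash
python3 -m pendant '[0,0,0.002,0,0,0,-1,0,0,0.002,0,0,0,-1]'
python3 -m pendant '[0,0,0.001,0,0,0,-1,0,0,0.001,0,0,0,-1]'
```

```text
time_s: 25.25
ee_pos: [0.47, 0.0017, 0.0808]
eef_rot: [3.141, 0.0, 1.419]
force: [-5.3, 0.5, 11.3]
grip_width: 0.0543
grip_force: 50.0
time_s: 25.45
ee_pos: [0.47, 0.0017, 0.0808]
eef_rot: [3.141, -0.0, 1.419]
force: [-7.0, 0.6, 17.8]
grip_width: 0.0541
grip_force: 50.0
```

```bash
python3 -m pendant '[0,0,-0.002,0,0,0,-1,0,0,-0.002,0,0,0,-1]'
python3 -m pendant '[0,0,0,0,0,0,0.5,0,0,0,0,0,0,0.5,0,0,0,0,0,0,0.5,0,0,-0.05,0,0,0,0.5,0,0,-0.15,0,0,0,0.5,0,0,-0.25,0,0,0,1,0,0,-0.3,0,0,0,1,0,0,-0.3,0,0,0,1]'
python3 - <<'E'
from h import *
go(.455,-.15,.26,1.42)
E
```

```text
time_s: 25.65
ee_pos: [0.47, 0.0016, 0.0809]
eef_rot: [3.141, -0.0, 1.419]
force: [-2.2, 0.4, 6.2]
grip_width: 0.0545
grip_force: 50.0
time_s: 26.45
ee_pos: [0.471, 0.0016, 0.2339]
eef_rot: [3.135, -0.0, 1.419]
force: [0.7, -0.5, -0.2]
grip_width: 0.091
grip_force: 0.0
shift [-0.3045  0.0145 -0.0522] turn [ 0.0039 -0.0003 -0.0006] dist_mm 155 deg 0.4 yaw 1.42 q6 -0.17
```

```bash
python3 -m pendant '[-0.304,0.014,-0.052,0,0,0,1,-0.304,0.014,-0.052,0,0,0,1,-0.304,0.014,-0.052,0,0,0,1,-0.304,0.014,-0.052,0,0,0,1,-0.304,0.014,-0.052,0,0,0,1,-0.304,0.014,-0.052,0,0,0,1]'
python3 - <<'E'
from h import *
p=vision.camera('wrist'); cv2.imwrite('pics/w8.png',p['pixels'][:,:,::-1]); ps=vision.camera('scene'); pt=vision.camera('top')
for nm,c in(('w',p),('s',ps),('t',pt)):
    for e in silhouettes('shelf',c):
        m=np.array(np.nonzero(e['region'])).mean(1)[::-1]
        if np.linalg.norm(m-proj(c,np.array([[*SL,.085]]))[0])<30: print(nm,fit('shelf',[(c,e['region'])],[*SL,SA],z=.076))
    for e in silhouettes('vase',c):
        m=np.array(np.nonzero(e['region'])).mean(1)[::-1]
        if np.linalg.norm(m-proj(c,np.array([[.639,.249,.04]]))[0])<30: print(nm,'vase',fit('vase',[(c,e['region'])],[.639,.249,0],yaw=False))
go(.61,.20,.21,np.pi/2+.3)
E
```

```text
time_s: 27.05
ee_pos: [0.4536, -0.1488, 0.2555]
eef_rot: [-3.14, -0.001, 1.419]
force: [0.1, 0.5, 0.6]
grip_width: 0.094
grip_force: 0.0
w (array([ 0.466 , -0.019 , -0.1503]), np.float64(0.022))
s (array([ 0.4648, -0.0216, -0.1481]), np.float64(0.054))
s vase (array([ 0.6387,  0.2469, -0.0621]), np.float64(0.074))
t (array([ 0.466 , -0.0156, -0.1432]), np.float64(0.094))
t vase (array([0.6399, 0.2485, 0.111 ]), np.float64(0.262))
shift [0.7378 0.2036 0.0929] turn [ 0.     -0.     -0.2873] dist_mm 386 deg 25.9 yaw 1.871 q6 0.02
```

View pics/w8.png

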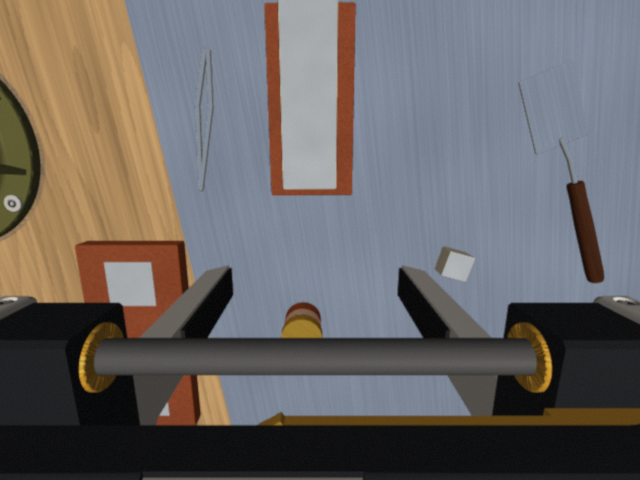

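The shelf lies centred and lined up over the slab (around (310,100)). Next is the vase.

```bash
python3 -m pendant '[0.738,0.204,0.093,0,0,-0.287,1,0.738,0.204,0.093,0,0,-0.287,1,0.738,0.204,0.093,0,0,-0.287,1,0.738,0.204,0.093,0,0,-0.287,1,0.738,0.204,0.093,0,0,-0.287,1,0.738,0.204,0.093,0,0,-0.287,1,0.738,0.204,0.093,0,0,-0.287,1,0.738,0.204,0.093,0,0,-0.287,1,0.738,0.204,0.093,0,0,-0.287,1,0.738,0.204,0.093,0,0,-0.287,1]'
python3 - <<'E'
from h import *
p=vision.camera('wrist'); cv2.imwrite('pics/w9.png',p['pixels'][:,:,::-1])
c=proj(p,np.array([[.639,.248,.04]]))[0]; print(c)
for e in silhouettes('vase',p):
    m=np.array(np.nonzero(e['region'])).mean(1)[::-1]; print(m,e['score'],e['extent'])
    if np.linalg.norm(m-c)<40: 
        q=fit('vase',[(p,e['region'])],[.639,.248,0],yaw=False); print(q)
        for z in(.12,.012): go(*q[0][:2],z,np.pi/2+.3)
E
```

```text
time_s: 28.5
ee_pos: [0.6101, 0.2001, 0.2093]
eef_rot: [-3.141, 0.0, 1.871]
force: [1.1, -0.0, -0.3]
grip_width: 0.0942
grip_force: 0.0
[356.05403365 188.68575151]
[356.93693147 188.07640995] 0.74 [333.6, 168.8, 384.5, 213.3]
(array([0.6399, 0.2484, 0.0684]), np.float64(0.062))
shift [0.0773 0.0859 0.1804] turn [ 0.0001  0.0001 -0.001 ] dist_mm 107 deg 0.1 yaw 1.871 q6 0.07
shift [0.0773 0.0858 0.3964] turn [ 0.0001  0.0001 -0.001 ] dist_mm 206 deg 0.1 yaw 1.871 q6 0.07
```

View pics/w9.png

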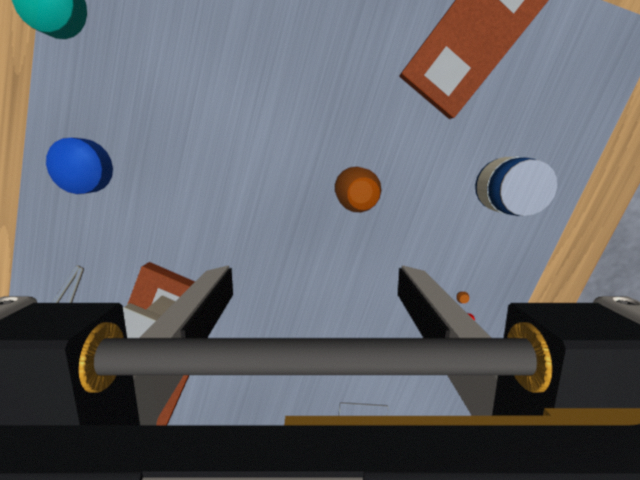

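The vase is at (357,189), clear of the blue-and-white tin at (520,187).

```bash
python3 -m pendant '[0.076,0.086,0.02,0,0,0,1,0.076,0.086,0.05,0,0,0,1,0.076,0.086,0.1,0,0,0,1,0.076,0.086,0.2,0,0,0,1,0.076,0.086,0.3,0,0,0,1,0.076,0.086,0.36,0,0,0,1,0.076,0.086,0.395,0,0,0,1,0.076,0.086,0.395,0,0,0,1,0.076,0.086,0.395,0,0,0,1]'
python3 -m pendant '[0,0,0,0,0,0,-0.1,0,0,0,0,0,0,-0.1,0,0,0,0,0,0,-0.1,0,0,0,0,0,0,-0.1,0,0,0,0,0,0,-0.1,0,0,0,0,0,0,-0.1,0,0,0,0,0,0,-0.1,0,0,0,0,0,0,-0.1,0,0,0,0,0,0,-0.1,0,0,0,0,0,0,-0.1]' 20
python3 -m pendant '[0,0,-0.03,0,0,0,-0.2,0,0,-0.1,0,0,0,-0.2,0,0,-0.2,0,0,0,-0.2,0,0,-0.3,0,0,0,-0.2,0,0,-0.36,0,0,0,-0.2,0,0,-0.36,0,0,0,-0.2]'
python3 - <<'E'
from h import *
go(*PP,.19,1.42)
E
```

```text
time_s: 29.5
ee_pos: [0.6411, 0.2485, 0.0144]
eef_rot: [3.139, -0.0, 1.869]
force: [0.4, 0.6, 0.3]
grip_width: 0.0942
grip_force: 0.0
time_s: 30.5
ee_pos: [0.6402, 0.2487, 0.0124]
eef_rot: [3.142, 0.0, 1.87]
force: [0.7, 0.8, 0.4]
grip_width: 0.0453
grip_force: 20.0
time_s: 31.1
ee_pos: [0.6416, 0.2491, 0.1992]
eef_rot: [3.133, -0.0, 1.87]
force: [-0.1, -0.2, -1.5]
grip_width: 0.0454
grip_force: 20.0
shift [-0.2944 -0.4365  0.0145] turn [ 0.0056 -0.0014  0.2864] dist_mm 263 deg 25.8 yaw 1.42 q6 0.24
```

```bash
python3 -m pendant '[-0.03,-0.045,0,0,0,0.03,-0.2,-0.07,-0.104,0,0,0,0.07,-0.2,-0.115,-0.17,0.005,0,0,0.115,-0.2,-0.16,-0.236,0.005,0,0,0.16,-0.2,-0.205,-0.302,0.01,0,0,0.2,-0.2,-0.245,-0.361,0.01,0,0,0.24,-0.2,-0.275,-0.407,0.01,0,0,0.27,-0.2,-0.295,-0.436,0.01,0,0,0.286,-0.2,-0.295,-0.436,0.01,0,0,0.286,-0.2,-0.295,-0.436,0.01,0,0,0.286,-0.2,-0.295,-0.436,0.01,0,0,0.286,-0.2]'
python3 - <<'E'
from h import *
p=vision.camera('scene'); cv2.imwrite('pics/s2.png',cv2.resize(p['pixels'][120:370,180:480],None,fx=2.4,fy=2.4,interpolation=2)[:,:,::-1])
o=status.get_obs(); print(o['ee_pos'],o['eef_rot'],o['grip_width'])
go(.4763,.0435,.104,1.42)
E
```

```text
time_s: 32.2
ee_pos: [0.4757, 0.0441, 0.1872]
eef_rot: [-3.141, -0.0, 1.422]
force: [-0.3, 0.4, -0.9]
grip_width: 0.0453
grip_force: 20.0
[0.47564545 0.04408127 0.18717412] [-3.14112168e+00  3.99798119e-05  1.42178722e+00] 0.045242869241526915
shift [-0.0009  0.0015  0.1663] turn [-0.0003  0.      0.0011] dist_mm 83 deg 0.1 yaw 1.42 q6 0.24
```

View pics/s2.png

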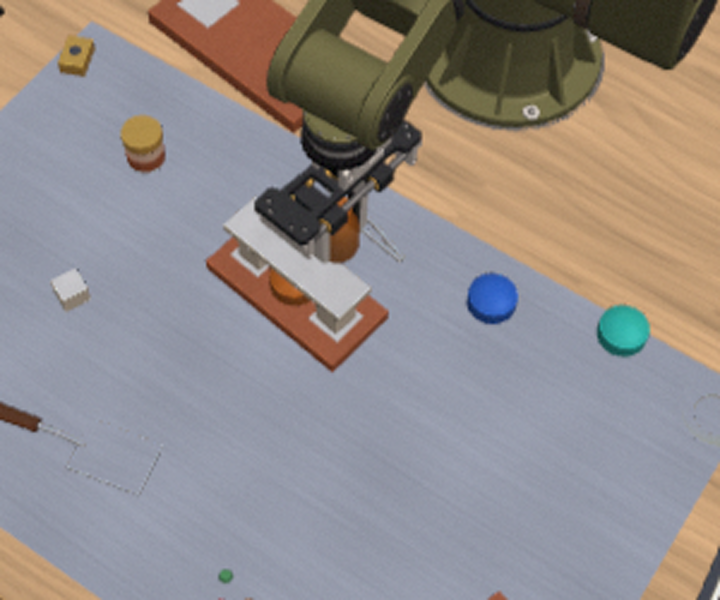

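The vase hangs upright over the +y end, the shelf rests on both posts, and the weight is below. I lower it gently.

```bash
python3 -m pendant '[-0.001,0.0015,0.05,0,0,0.001,-0.2,-0.001,0.0015,0.1,0,0,0.001,-0.2,-0.001,0.0015,0.135,0,0,0.001,-0.2,-0.001,0.0015,0.155,0,0,0.001,-0.2,-0.001,0.0015,0.166,0,0,0.001,-0.2,-0.001,0.0015,0.168,0,0,0.001,-0.2,-0.001,0.0015,0.168,0,0,0.001,-0.2]'
python3 -m pendant '[0,0,0.002,0,0,0,-0.2,0,0,0.002,0,0,0,-0.2]'
python3 -m pendant '[0,0,0.002,0,0,0,-0.2,0,0,0.002,0,0,0,-0.2]'
```

```text
time_s: 32.95
ee_pos: [0.4764, 0.043, 0.104]
eef_rot: [3.141, -0.0, 1.419]
force: [-0.6, -0.2, -1.3]
grip_width: 0.0455
grip_force: 20.0
time_s: 33.15
ee_pos: [0.4762, 0.0429, 0.1029]
eef_rot: [3.141, -0.0, 1.419]
force: [0.7, 0.6, -0.9]
grip_width: 0.0454
grip_force: 20.0
time_s: 33.35
ee_pos: [0.476, 0.0429, 0.1015]
eef_rot: [3.141, -0.0, 1.419]
force: [0.5, 0.5, -1.3]
grip_width: 0.0456
grip_force: 20.0
```

```bash
python3 -m pendant '[0,0,0.001,0,0,0,-0.2,0,0,0.001,0,0,0,-0.2]'
python3 -m pendant '[0,0,0.001,0,0,0,-0.2,0,0,0.001,0,0,0,-0.2]'
```

```text
time_s: 33.55
ee_pos: [0.476, 0.0429, 0.1009]
eef_rot: [3.142, 0.0, 1.419]
force: [-0.4, -0.1, -1.3]
grip_width: 0.0454
grip_force: 20.0
time_s: 33.75
ee_pos: [0.476, 0.0429, 0.1004]
eef_rot: [-3.142, -0.0, 1.419]
force: [-0.8, -0.5, -1.1]
grip_width: 0.0458
grip_force: 20.0
```

```bash
python3 -m pendant '[0,0,0.001,0,0,0,-0.2,0,0,0.001,0,0,0,-0.2]'
```

```text
time_s: 33.95
ee_pos: [0.4761, 0.0429, 0.1003]
eef_rot: [3.141, -0.0, 1.419]
force: [-3.1, 1.0, 4.7]
grip_width: 0.0452
grip_force: 20.0
```

```bash
python3 -m pendant '[0,0,-0.0005,0,0,0,0.05,0,0,-0.0005,0,0,0,0.3,0,0,-0.0005,0,0,0,0.7,0,0,-0.0005,0,0,0,0.8,0,0,-0.0005,0,0,0,0.8,0,0,-0.03,0,0,0,0.8,0,0,-0.1,0,0,0,0.8,0,0,-0.2,0,0,0,0.8,0,0,-0.28,0,0,0,0.8,0,0,-0.28,0,0,0,0.8]'
python3 - <<'E'
from h import *
go(.44,-.18,.26,1.42)
E
```

```text
time_s: 34.95
ee_pos: [0.4777, 0.043, 0.2451]
eef_rot: [3.133, -0.001, 1.419]
force: [-0.4, 0.5, -0.1]
grip_width: 0.0848
grip_force: 0.0
shift [-0.4521 -0.0069 -0.0305] turn [ 0.0054 -0.0009 -0.0006] dist_mm 227 deg 0.5 yaw 1.42 q6 -0.24
```

```bash
python3 -m pendant '[-0.452,-0.007,-0.04,0,0,0,0.8,-0.452,-0.007,-0.04,0,0,0,0.8,-0.452,-0.007,-0.04,0,0,0,0.8,-0.452,-0.007,-0.04,0,0,0,0.8,-0.452,-0.007,-0.04,0,0,0,0.8,-0.452,-0.007,-0.04,0,0,0,0.8,-0.452,-0.007,-0.04,0,0,0,0.8]'
python3 - <<'E'
from h import *
p=vision.camera('wrist'); ps=vision.camera('scene')
cv2.imwrite('pics/s3.png',np.hstack([cv2.resize(ps['pixels'][140:340,180:380],(400,400),interpolation=2),cv2.resize(p['pixels'][0:260,190:450],(400,400))])[:,:,::-1])
for nm,c in(('w',p),('s',ps)):
    for n,q0,z in(('shelf',[*SL,SA],.076),('vase',[.4763,.043,0],.088)):
        for e in silhouettes(n,c):
            m=np.array(np.nonzero(e['region'])).mean(1)[::-1]
            if np.linalg.norm(m-proj(c,np.array([[*q0[:2],z+.02]]))[0])<40: print(nm,n,fit(n,[(c,e['region'])],q0,z=z,yaw=n=='shelf'))
E
```

```text
time_s: 35.65
ee_pos: [0.4382, -0.18, 0.2592]
eef_rot: [-3.141, -0.0, 1.418]
force: [0.1, 0.3, -0.2]
grip_width: 0.0843
grip_force: 0.0
w shelf (array([ 0.4659, -0.0192, -0.1483]), np.float64(0.027))
w vase (array([0.4772, 0.0442, 0.0274]), np.float64(0.176))
s shelf (array([ 0.4644, -0.0224, -0.1563]), np.float64(0.405))
s vase (array([0.474 , 0.0399, 0.056 ]), np.float64(0.118))
```

View pics/s3.png

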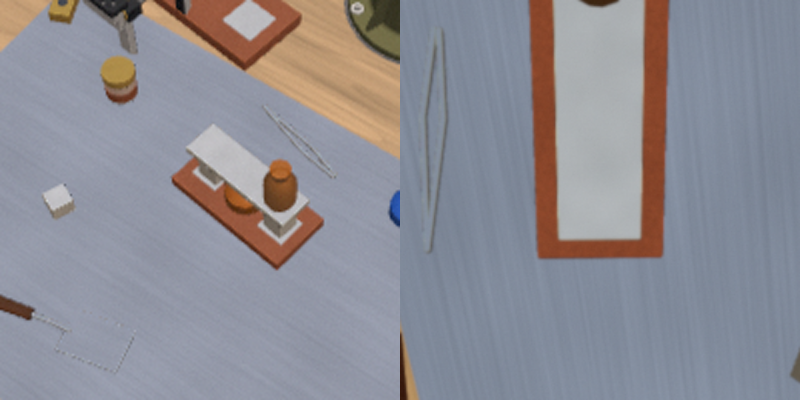

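The vase stands upright on the shelf above the +y post. The shelf is aligned, the weight is under it, and the jar and short post have not moved. I hand the job in.

```bash
python3 -c "
from station import order; print(order.hand_in())"
```

```text
the job is handed in; nothing more can be done
None
```

The kiln slab is loaded as asked and handed in at about 36 s: both tall posts are on the pale squares, the amber weight is midway between them, the shelf is laid across (camera fits put it within about 1–3 mm of the slab's centre and 0.5° of its line), and the vase stands upright above the post away from the burner.

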